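# Hang the varnished lute on the stuck drying tree

### The job

The wing nut on top of the drying tree has seized: break it loose with a short firm twist anticlockwise (seen from above), then turn it on freely to about a quarter turn in all. Turn the tree until its empty forked branch faces the robot, then take the finished lute (the one with the wide peg head) out of the leaning rack and hang it upright in that fork, its neck between the tines and the shoulders of its head resting on them. Let go of everything, and leave the two blanks in the rack and the two tins where they stand.

Things in the scene. Friction and masses are not known exactly. Their poses are not given: they have to be found in the camera images.
- worktop (a point): fixed point on the work surface, 500 mm straight ahead of the robot's base axis; x points straight away from the robot, y to its left, z up (for reference)
- wing_nut (a joint): turn of the wing nut, rad: 0 when tight, growing anticlockwise seen from above (loosening), stop at 6. Seized: about 0.35 N m breaks it loose, falling to nothing by 0.3 rad; from there it turns freely (0.03 N m). It rises 0.5 mm per rad. While it is tight the tree is clamped and cannot be turned.
- wing_grip (a point): in the wings of the bright steel wing nut on top of the tree's post, on the vertical post axis, 288 mm above the table. The wings form one upright bar 64 mm long (this point's x axis), 14 mm thick (its y axis), from 20 mm below this point to 10 mm above it. Below the bar: the nut's round foot, 44 mm across, on a washer 70 mm across. z is up; nothing stands above.
- stand: drying tree's fixed part: round steel foot 210 mm across, 30 mm high, and post 25 mm thick. Origin under the post axis. On the post turns a dark hub 60 to 72 mm across with four level branches 90 degrees apart, 235 mm up: one empty, three each carrying a lute like lute, fixed on. Freed, the tree turns with 0.1 N m and stays where left.
- fork (a point): seat of the tree's one empty fork: midway between the upper sides of its two tines, 238 mm above the table, 125 mm out from the post axis. x points outward from the post along the branch, z up. Tines: level steel rods 7 mm thick along x, 28 mm apart in y (clear gap 21 mm), from a cross bar at x = -25 mm to x = 27 mm, where the ends turn up to 10 mm above the seat.
- branch (a point): point on the bare level steel rod (10 mm thick, along x) of the empty branch, 85 mm out from the post axis, 235 mm above the table: a place to pinch or push it. The rod is bare from 36 to 95 mm from that axis. x points outward, z up. Neighbouring lutes' heads reach 62 mm above the fork seat and 38 mm either side of their own branch; their bowls hang to 160 mm below it.
- lute: finished wooden lute, 222 mm long, about 0.12 kg, in one of the rack's three places, its top leaning 30 degrees from vertical to the robot's side. Origin in the middle of its foot; z up the neck, x out of its front, y across. Bowl 64 mm across, 24 thick, z 0 to 64; neck 12 wide and thick; head block 44 wide (y), 14 thick (x), z 160 to 210; pegs to y = +-38 at z 190.
- lute_head (a point): where to grip the lute: middle of its wide head block, 193 mm up its axis, 33 mm above the shoulders, same axes as lute. Flat front and back, 14 mm apart along x.
- lute_shoulder (a point): point on the lute's axis in the underside of its head block, 160 mm above its foot, same axes. Lies at the fork's seat when the lute hangs.
- rack: wooden leaning rack, base 170 x 270 mm, places 85 mm apart along y. Origin in the middle of its underside, z up, x away from the robot's side. Lutes stand on a sill (x 60, z 36 mm) with an 11 mm lip in front; backs on a board (bowl) and a rail (neck, 124 to 144 mm along), pins either side of the neck. To take one out: 15 mm up along its axis, 40 mm forward (its own x), then lift away.
- blank_a: wooden blank in the rack: like the lute but 202 mm long with a plain slim end 20 mm wide and no pegs; same axes. Leave alone.
- blank_b: a second blank, as blank_a
- tin_open: open varnish tin, 74 mm across, 74 mm high, origin under its centre. Leave alone.
- tin_shut: closed varnish tin, 75 mm across, 77 mm high, origin under its centre. Leave alone.
Things that resemble listed ones, but are neither listed nor needed, are in the scene too. What is shaped like the lute but yellow is not meant.

How it is judged:
By the outcome, as a careful person would: the job done as asked, in the order asked, and still so for the second after the job is handed in, with the robot touching nothing.
It also fails if it takes over 61 s, if anything falls off the work surface, if the arm or the gripper's body presses on something with over 40 N, if the wrist force passes 120 N, or if a joint passes its speed limit or range.

### The arm

A 6-joint arm with a two-finger parallel gripper is mounted at the origin on the work surface. World frame = base frame: x ahead of the robot, y to its left, z up, the work surface at z = 0. Lengths are in m, angles in rad, forces in N, time in s.
With the tool pointing down it reaches from about 0.225 to 0.875 m from the base axis. Payload 3.4 kg.
Tool frame: the origin (TCP) lies at the very end of the fingers, on their centre line; the grasp point (between the pads) lies 19 mm behind it (grasp_offset is the distance from the TCP to the grasp point, in m); y points along the fingers, z is the direction in which the jaws open and shut, and the axes are right-handed (so a half turn about y gives the same grasp; the last joint's range is limited). The gripper opens to 85 mm and grips with 20 to 120 N. Pads are 22 mm wide; open, the fingers measure 114 mm over their backs; the gripper's body (76 mm by 85 mm) begins 54 mm behind the grasp point. The pads swing forward as they close: fully open they stand 13 mm farther back than shut.
Start: joints at [-1.398, 0.276, 1.505, -0, 1.361, -0.121], TCP at [0.167, -0.55, 0.231] pointing down, gripper open.
Joint ranges: [-2.89, 2.89], [-0.75, 2.08], [0.22, 2.7], [-1.18, 4.32], [0.11, 2.71], [-2.7, 2.7]. Speed limits (rad/s): [2.57, 2.57, 3.14, 3.14, 3.14, 3.14].

### API

Orientations are given as a unit quaternion [w, x, y, z].
In Python, from rig import get_state, get_image, sign_off, grasp_offset gives the robot as it stands.
- The arm moves only by the shell command python3 -m jog 'ROWS' [FORCE]. ROWS is JSON, one flat list of numbers, 7 for each row, row after row: the closure in counts, from 0 (fully open) to 255 (shut), then the shift along the tool's x, y, z in cm, then the turn, a rotation vector about the tool's x, y, z in units of 8 degrees (1.0 is 8 degrees). In form: [jaw, tx, ty, tz, rx, ry, rz, jaw, tx, ty, tz, rx, ry, rz, ...]. A call has 1 to 12 rows; each row is the pose to reach, as a shift and turn from the pose commanded when the call began, along the tool's axes at that moment; what a row does not reach only later rows make up. A row lasts 1/8 s, in which the tool goes at most 62.5 mm and 10.7 degrees, less where a joint would pass 70% of its speed; a pose out of reach is approached as far as the arm can. A call with a gripper value outside its range is refused whole. The fingers move at their own pace and stop on an object; FORCE is the grip in N (left out, the last holds). Time passes only in rows, so rows that repeat a pose let the fingers close. It gives the time, the measured TCP pose, the force and the opening at its end, in the units of the state.
- get_state(): the state, without advancing time (a new reading comes with each control period).
- get_image(name): name is "side" or "top" or "wrist"; returns a dict with "color" (420x560x3 uint8, blue, green, red), "mtx" (3x3 intrinsics, pixels), "k1" (the pictures are not rectified: a ray, as slopes to the right and down, at radius r is drawn at 1 + k1 r^2 times it, then the intrinsics apply), "R" (3x3) and "t" (3): a world point X has camera coordinates R X + t; the wrist camera has in their place "tool_from_camera" (4x4, takes a point from camera to tool coordinates, whose origin is the TCP and whose axes are the tool frame's). Camera axes: x right, y down, z forward; pixel columns grow to the right and rows downward; lengths in m; the calibration is good to about 2 mm. A picture is of the moment at which its call begins: read the wrist's pose just before it. There is no depth.
- sign_off(): hands the job in, once; it reports no verdict.
The state is a dict: "clock": time; "qpos": joint angles; "qd": joint speeds; "effort": joint torques, N m; "position": TCP position; "ee_rot": TCP orientation; "contact_force": force on the tool from outside, world axes, zero at the start; "moment": the same for the moment, N m; "width": finger opening in m.
Only numpy, scipy, OpenCV 4.12 (cv2) and the standard library are available. Lean on these libraries where they do the work, as an engineer would, in place of code of your own. Each camera call takes 0.05 s, during which the arm holds its last target.

## Working session

There is one attempt and no reset: what is moved stays moved. The work goes in short steps, Python scripts to look and compute and a shell command to move; the robot and the scene stay as the last step left them, time stands still between calls to the robot, and variables do not carry over. Pictures are saved under pics/ and viewed, and the job is handed in when it is done.

```bash
ls; mkdir -p pics
cat > h.py <<'E'
import numpy as np, cv2
from rig import *
from scipy.spatial.transform import Rotation as Rn
def q2R(q): return Rn.from_quat([q[1],q[2],q[3],q[0]]).as_matrix()
def snap(name,fn):
    s=get_state(); im=get_image(name); cv2.imwrite('pics/'+fn,im['color'])
    im['pos']=np.array(s['position']); im['rot']=q2R(s['ee_rot']); return im
def cam(im):
    if 'R' in im: R=np.array(im['R']);t=np.array(im['t']); return R.T,-R.T@t
    T=np.array(im['tool_from_camera']); return im['rot']@T[:3,:3], im['rot']@T[:3,3]+im['pos']
def ray(im,u,v):
    K=np.array(im['mtx'])
    p=cv2.undistortPoints(np.array([[[u,v]]],float),K,np.array([im['k1'],0,0,0.]))[0,0]
    A,c=cam(im); d=A@np.array([p[0],p[1],1.]); return c,d/np.linalg.norm(d)
def onz(im,u,v,z):
    c,d=ray(im,u,v); return c+d*(z-c[2])/d[2]
def tri(r1,r2):
    c1,d1=r1;c2,d2=r2
    M=np.stack([d1,-d2],1); s,_,_,_=np.linalg.lstsq(M,c2-c1,rcond=None)
    p1=c1+d1*s[0];p2=c2+d2*s[1]; return (p1+p2)/2,np.linalg.norm(p1-p2)
def proj(im,X):
    A,c=cam(im); p=A.T@(np.array(X,float)-c); K=np.array(im['mtx'])
    x,y=p[0]/p[2],p[1]/p[2]; f=1+im['k1']*(x*x+y*y); return K[0,0]*x*f+K[0,2],K[1,1]*y*f+K[1,2]
E
python3 - <<'E'
from h import *
for n in ['side','top','wrist']:
    im=snap(n,n+'0.png'); A,c=cam(im); print(n,c.round(3),A[:,2].round(2),im['k1'])
    if n=='wrist': print(np.array(im['tool_from_camera']).round(3))
print(get_state(),grasp_offset)
E
```

```text
pics
side [0.492 0.858 0.715] [ 0.07 -0.81 -0.58] 0.018758659285946284
top [0.45  0.111 1.236] [ 0.1   0.01 -0.99] -0.12104023109704717
wrist [ 0.228 -0.531  0.373] [-0.25 -0.07 -0.97] -0.029826787676134066
[[ 0.001  0.966  0.26  -0.065]
 [ 0.    -0.26   0.966 -0.143]
 [ 1.    -0.001 -0.    -0.   ]
 [ 0.     0.     0.     1.   ]]
{'clock': 0.15, 'qpos': array([-1.39801696e+00,  2.76445484e-01,  1.50582796e+00,  3.02591170e-05,
        1.36071459e+00, -1.21009187e-01]), 'qd': array([-0.00021911, -0.00244369, -0.00558914,  0.00064683,  0.00091617,
       -0.00045784]), 'effort': array([ 1.06586343e-03, -4.17144048e+01, -2.46032864e+01, -9.45840748e-05,
        7.64701806e-03, -9.09876803e-06]), 'position': array([ 0.16644119, -0.5499748 ,  0.23064658]), 'ee_rot': array([ 0.10349224, -0.10349686,  0.69998514, -0.69899825]), 'contact_force': array([ 0.14747962,  0.53761429, -0.48998634]), 'moment': array([0.07979583, 0.02767445, 0.0379827 ]), 'width': 0.08553454660280133} 0.0187
```

View pics/side0.png

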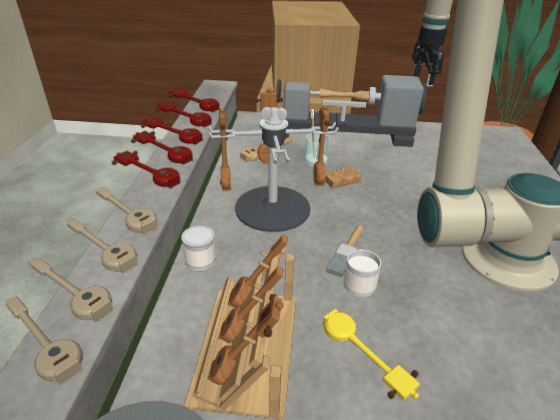

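View pics/top0.png

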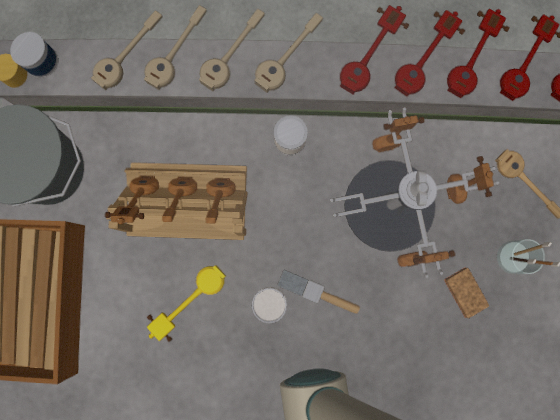

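View pics/wrist0.png

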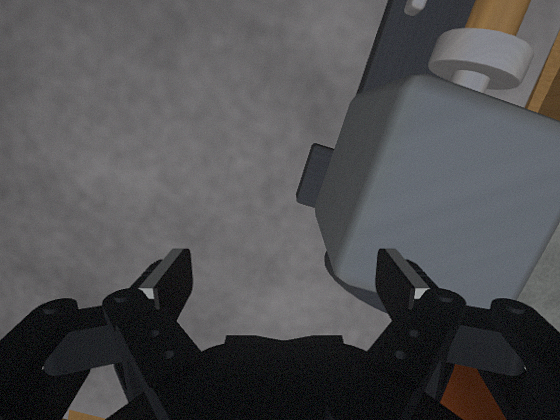

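Run:
```python
from h import *
t=cv2.imread('pics/top0.png');s=cv2.imread('pics/side0.png')
a=cv2.resize(t[100:290,320:520],(790,750)[:1]*1+(750,))[:,:] if 0 else cv2.resize(t[100:250,90:270],None,fx=4,fy=4,interpolation=2)
cv2.imwrite('pics/c1.png',a)
cv2.imwrite('pics/c2.png',cv2.resize(t[100:285,325:510],None,fx=3.2,fy=3.2,interpolation=2))
cv2.imwrite('pics/c3.png',cv2.resize(s[225:420,180:310],None,fx=3,fy=3,interpolation=2))
cv2.imwrite('pics/c4.png',cv2.resize(s[95:235,200:350],None,fx=4,fy=4,interpolation=2))
```

```text
(no output)
```

View pics/c1.png

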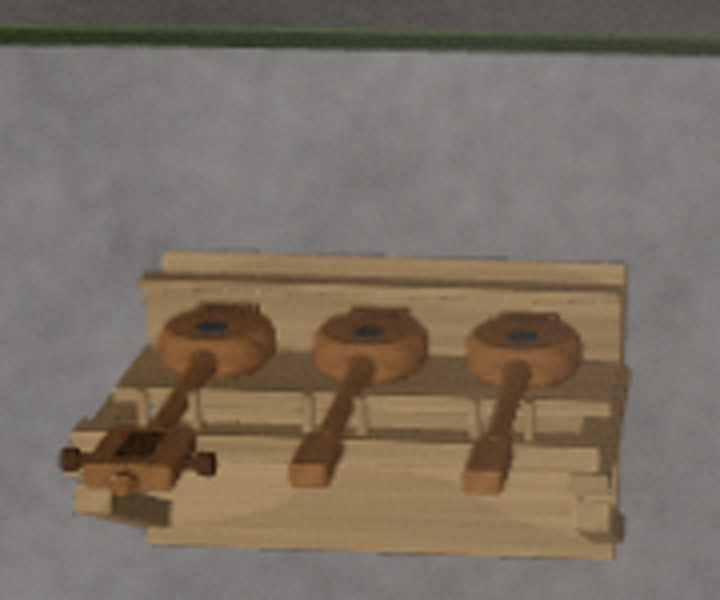

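View pics/c2.png

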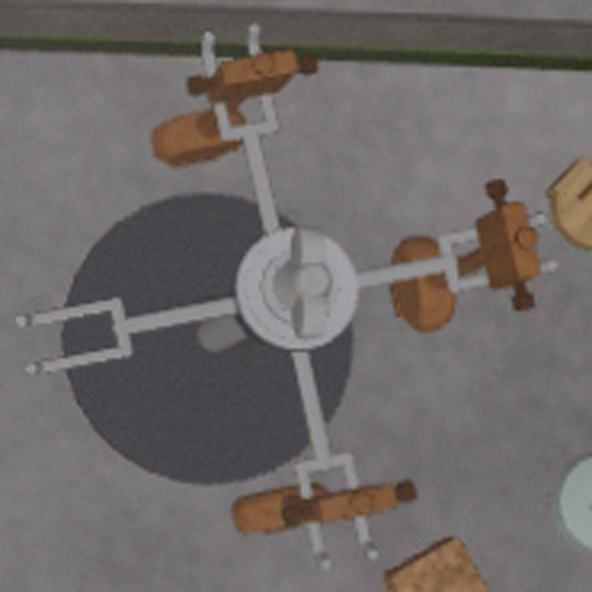

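View pics/c3.png

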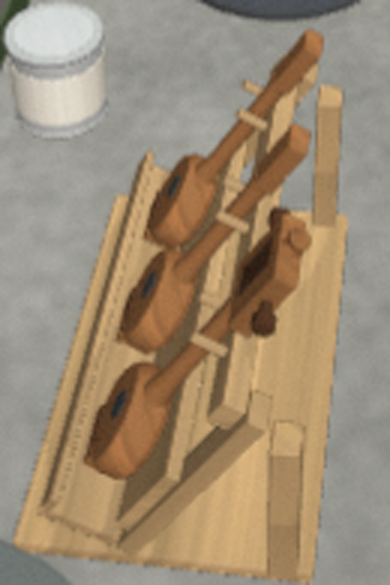

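View pics/c4.png

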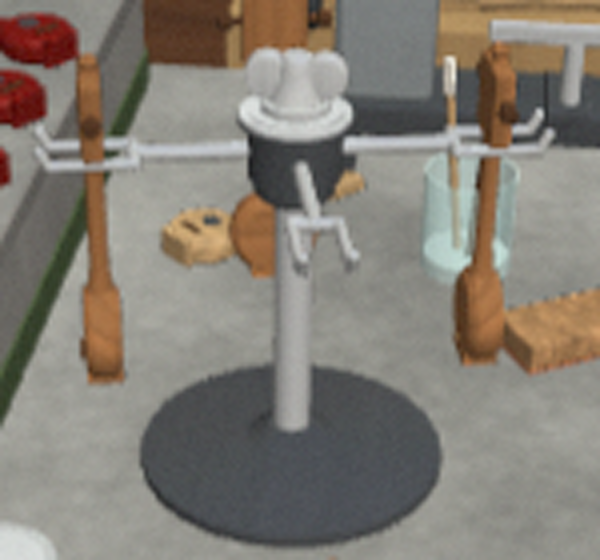

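Run:
```python
from h import *
t=get_image('top');s=get_image('side')
f=lambda u,v:(u/3.2+325,v/3.2+100)
print('disc',onz(t,389,206,.03))
print('washer',onz(t,*f(297,288),.26))
a=onz(t,*f(306,230),.298);b=onz(t,*f(310,338),.298);print('bar',a,b,(a+b)/2)
g=lambda u,v:(u/4+200,v/4+95)
print('wings side center tri',tri(ray(t,*f(308,284)),ray(s,*g(298,72))))
# fork tips z .248
p=onz(t,*f(22,321),.248);q=onz(t,*f(33,369),.248);print('tips',p,q,np.linalg.norm(p-q))
p=onz(t,*f(55,318),.241);q=onz(t,*f(62,366),.241);print('tines',p,q,np.linalg.norm(p-q))
p=onz(t,*f(125,327),.238);print('bar mid',p);
# lute
h=lambda u,v:(u/4+90,v/4+100)
k=lambda u,v:(u/3+180,v/3+225)
print('pegs',tri(ray(t,*h(70,460)),ray(s,*k(262,318))),tri(ray(t,*h(205,463)),ray(s,*k(278,216))))
print('headtop',tri(ray(t,*h(125,480)),ray(s,*k(298,243))))
for u,v in [(145,275),(625,265),(610,555),(150,540)]: print('rack',onz(t,*h(u,v),0.02))
```

```text
disc [ 0.58752339 -0.13096785  0.03      ]
washer [ 0.59207623 -0.13790115  0.26      ]
bar [ 0.61895395 -0.13339204  0.298     ] [ 0.55913268 -0.13536301  0.298     ] [ 0.58904332 -0.13437752  0.298     ]
wings side center tri (array([ 0.59152972, -0.13834991,  0.2827013 ]), np.float64(0.000656935989861246))
tips [0.57049545 0.01822443 0.248     ] [0.5430405  0.01150675 0.248     ] 0.028264845240183026
tines [ 0.57358133 -0.00149627  0.241     ] [ 0.54585137 -0.00590566  0.241     ] 0.02807834667647632
bar mid [ 0.5697494  -0.04259473  0.238     ]
pegs (array([0.53773351, 0.447221  , 0.201108  ]), np.float64(0.0019387682900753353)) (array([0.53768455, 0.38052001, 0.20072689]), np.float64(0.0011933946860736748))
headtop (array([0.52564774, 0.41401528, 0.21903771]), np.float64(0.0015573048972217006))
rack [0.65954033 0.46836478 0.02      ]
rack [0.6713259  0.19245291 0.02      ]
rack [0.50649659 0.1956307  0.02      ]
rack [0.50770701 0.45701246 0.02      ]
```

```bash
cat >> h.py <<'E'
def plan(P,Rt,s=None):
    "rows values to reach TCP P, rot Rt from present"
    s=s or get_state(); p=np.array(s['position']);R=q2R(s['ee_rot'])
    d=R.T@(np.array(P)-p)*100; r=Rn.from_matrix(R.T@Rt).as_rotvec(degrees=True)/8
    return d.round(2),r.round(2)
def down(yawz):
    "tool y down, tool z horizontal at angle yawz deg"
    a=np.radians(yawz); y=np.array([0,0,-1.]);z=np.array([np.cos(a),np.sin(a),0]);return np.stack([np.cross(y,z),y,z],1)
E
python3 - <<'E'
from h import *
s=get_state();R=q2R(s['ee_rot']);print(R.round(3))
print(plan([.35,-.3,.45],down(-80)), plan([.589,-.135,.42],down(-88)),plan([.589,-.135,.42],down(92)))
E
```

```text
[[-0.957 -0.     0.29 ]
 [-0.29   0.001 -0.957]
 [-0.    -1.    -0.001]]
(array([-24.81, -21.89, -18.65]), array([ 0.01,  0.85, -0.  ])) (array([-52.47, -18.88, -27.51]), array([0.01, 1.85, 0.  ])) (array([-52.47, -18.88, -27.51]), array([ 0.000e+00, -2.065e+01, -1.000e-02]))
```

```bash
python3 -m jog '[0,0,-6,0,0,0,0, 0,0,-12,0,0,0,0, 0,-3,-18,-2,0,0,0, 0,-8,-20,-5,0,0.5,0, 0,-13,-20,-7.5,0,1,0, 0,-19,-20,-10,0,1.85,0, 0,-25,-20,-13,0,1.85,0, 0,-31,-20,-16,0,1.85,0, 0,-37,-20,-19,0,1.85,0, 0,-42,-19,-22,0,1.85,0, 0,-47.5,-18.9,-25,0,1.85,0, 0,-52.5,-18.9,-27.5,0,1.85,0]' 90; python3 -m jog '[0,0,0,0,0,0,0]'
python3 - <<'E'
from h import *
im=snap('wrist','w1.png'); print(im['pos'],proj(im,[.589,-.135,.298]),proj(im,[.467,-.107,.238]))
E
```

```text
clock: 1.75
position: [0.586, -0.1377, 0.4201]
ee_rot: [-0.012, 0.013, -0.707, 0.707]
contact_force: [-0.1, -0.8, 0.3]
width: 0.0856
clock: 1.88
position: [0.5875, -0.1359, 0.4187]
ee_rot: [0.014, -0.015, 0.708, -0.706]
contact_force: [-0.2, -0.5, -0.8]
width: 0.0854
[ 0.58746594 -0.1358715   0.41867228] (np.float64(282.81515030453545), np.float64(193.54328786258748)) (np.float64(255.04910100978657), np.float64(281.6760184747279))
```

View pics/w1.png

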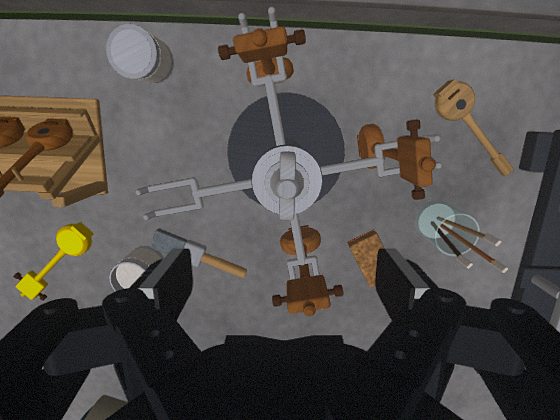

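Run:
```python
import cv2
t=cv2.imread('pics/w1.png');cv2.imwrite('pics/c5.png',cv2.resize(t[125:235,130:330],None,fx=4,fy=4,interpolation=2))
```

```text
(no output)
```

View pics/c5.png

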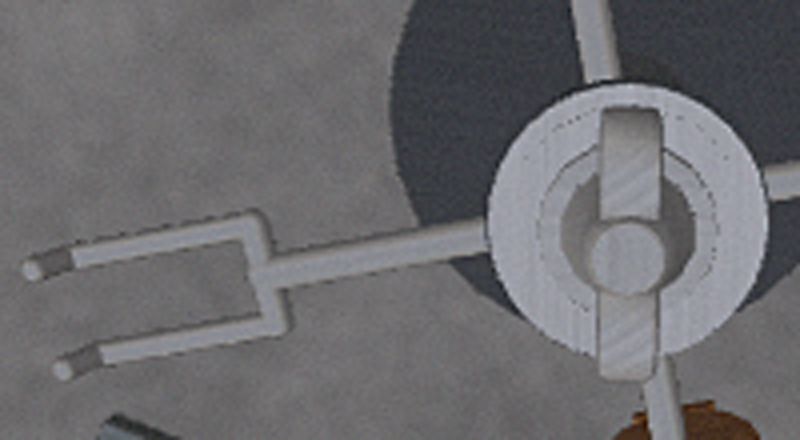

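Run:
```python
from h import *
im=get_image('wrist');s=get_state();im['pos']=np.array(s['position']);im['rot']=q2R(s['ee_rot'])
f=lambda u,v:(u/4+130,v/4+125)
a=onz(im,*f(633,112),.296);b=onz(im,*f(627,376),.296);print(a,b,np.linalg.norm(a-b),(a+b)/2,np.degrees(np.arctan2(*(a-b)[1::-1])))
print('washer',onz(im,*f(629,220),.26),onz(im,*f(490,220),.26),onz(im,*f(768,220),.26))
for u,v,z in [(32,268,.248),(64,369,.248),(250,272,.24),(90,250,.239),(240,222,.239),(115,350,.239),(270,322,.239),(290,270,.24),(470,237,.24)]: print(u,onz(im,*f(u,v),z).round(4))
print('disc',onz(im,*(286,150),.03))
print(plan([.589,-.135,.275],down(-88)))
```

```text
[ 0.62181731 -0.14182014  0.296     ] [ 0.5621033  -0.14283589  0.296     ] 0.05972264957720983 [ 0.5919603  -0.14232801  0.296     ] 0.9745288035357549
washer [ 0.59119625 -0.14257391  0.26      ] [ 0.5899555  -0.10787279  0.26      ] [ 0.59245469 -0.17728443  0.26      ]
32 [0.5705 0.0142 0.248 ]
64 [0.5427 0.008  0.248 ]
250 [ 0.5694 -0.0413  0.24  ]
90 [0.5738 0.0022 0.239 ]
240 [ 0.5829 -0.0389  0.239 ]
115 [ 0.5457 -0.0026  0.239 ]
270 [ 0.5553 -0.0459  0.239 ]
290 [ 0.5704 -0.0521  0.24  ]
470 [ 0.5812 -0.1007  0.24  ]
disc [ 0.5987451  -0.14281812  0.03      ]
(array([-0.43, 14.47, -0.39]), array([-0.  ,  0.01,  0.01]))
```

Run:
```python
from h import *
print(plan([.5905,-.139,.274],down(-89)))
```

```text
(array([-0.57, 14.57,  0.02]), array([-0.  ,  0.14,  0.01]))
```

```bash
python3 -m jog '[0,-0.6,7,0,0,0.1,0, 0,-0.6,14.5,0,0,0.1,0, 0,-0.6,14.5,0,0,0.1,0, 0,-0.6,14.5,0,0,0.1,0]'
python3 - <<'E'
from h import *
im=snap('wrist','w2.png'); 
for i in range(4):
    s=get_state(); print(s['position'],s['contact_force']); get_image('side')
print(plan([.5905,-.139,.274],down(-89)))
E
```

```text
clock: 2.48
position: [0.5889, -0.1403, 0.2738]
ee_rot: [0.005, -0.008, 0.707, -0.707]
contact_force: [-0.3, -0.3, 0.0]
width: 0.0858
[ 0.59018837 -0.1405193   0.27580837] [-0.25696981  0.28833703  0.85832128]
[ 0.59101237 -0.14049329  0.27698736] [-0.22924208  0.41098324  0.64540734]
[ 0.59145508 -0.14037222  0.27752558] [ 0.59892249 -0.7090432   0.54583125]
[ 0.5916014  -0.14017448  0.27758424] [0.57405212 0.00583353 0.2423705 ]
(array([ 0.11,  0.35, -0.1 ]), array([-0.01,  0.02, -0.03]))
```

View pics/w2.png

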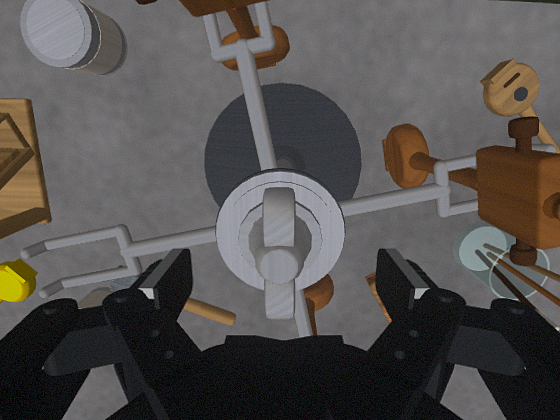

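```bash
python3 -m jog '[0,-0.1,0.3,-0.15,0,0,0, 255,-0.1,0.3,-0.15,0,0,0, 255,-0.1,0.3,-0.15,0,0,0, 255,-0.1,0.3,-0.15,0,0,0, 255,-0.1,0.3,-0.15,0,0,0, 255,-0.1,0.3,-0.15,0,0,0, 255,-0.1,0.3,-0.15,0,0,0]' 100
python3 - <<'E'
from h import *
im=snap('wrist','w3.png'); s=get_state(); print(s['position'],s['contact_force'],s['moment'],s['width'],s['qpos'])
E
```

```text
clock: 3.6
position: [0.5919, -0.1382, 0.2727]
ee_rot: [-0.008, 0.007, -0.707, 0.707]
contact_force: [-0.4, -2.0, 2.4]
width: 0.0121
[ 0.59194272 -0.13812635  0.2726557 ] [ 0.20412392 -1.12241882  2.18856663] [-0.24576405  0.1543003   0.05605684] 0.01203270968764142 [-3.43162410e-01  3.06738824e-01  1.35876786e+00 -8.37465425e-04
  1.47535873e+00  1.20631800e+00]
```

View pics/w3.png

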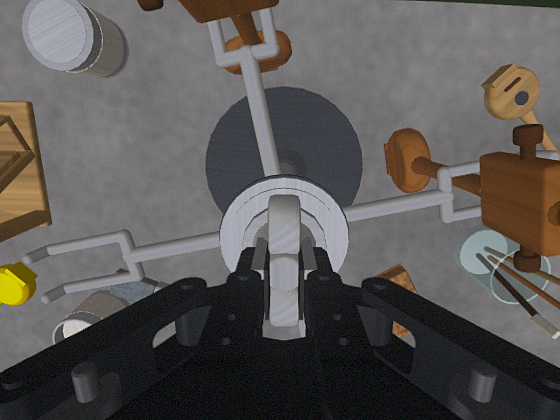

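```bash
python3 -m jog '[255,0,0,0,0,-1,0, 255,0,0,0,0,-2,0, 255,0,0,0,0,-3,0, 255,0,0,0,0,-4,0, 255,0,0,0,0,-4,0]' 110
python3 - <<'E'
from h import *
im=snap('wrist','w4.png'); s=get_state(); print(s['position'],s['contact_force'],s['moment'],s['width'],s['qpos'],plan([.592,-.1385,.273],down(-89))[1])
E
```

```text
clock: 4.28
position: [0.5922, -0.1391, 0.2729]
ee_rot: [-0.202, 0.201, -0.677, 0.679]
contact_force: [-0.6, -5.0, 4.2]
width: 0.0119
[ 0.59223817 -0.13910968  0.27293539] [-0.07346951 -5.44084679  3.15100874] [-0.83660113  0.04175213  0.04663504] 0.011834309013842775 [-0.34361415  0.30671801  1.35812587 -0.00236314  1.47458276  0.65023641] [-0.02  4.01 -0.  ]
```

View pics/w4.png

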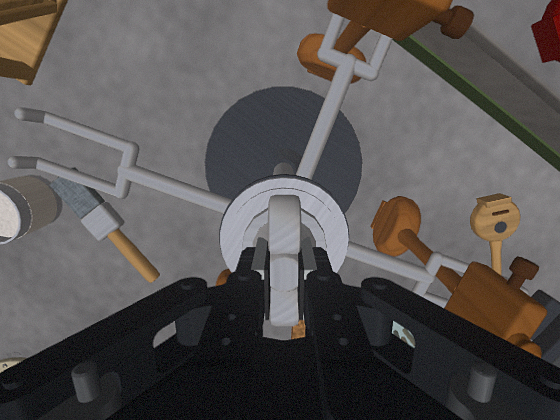

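The bar (285, 260) is still square in the pads and the branches swung relative to it, so the nut broke loose. I'll turn on.

```bash
python3 -m jog '[255,0,0,0,0,-1,0, 255,0,0,0,0,-2,0, 255,0,0,0,0,-3,0, 255,0,0,0,0,-4,0, 255,0,0,0,0,-5,0, 255,0,0,0,0,-6,0, 255,0,0,0,0,-7,0, 255,0,0,0,0,-7.3,0, 255,0,0,0,0,-7.3,0]'
python3 - <<'E'
from h import *
im=snap('wrist','w5.png'); s=get_state(); print(s['position'],s['contact_force'],s['width'],s['qpos'],plan([.592,-.1385,.273],down(1))[1])
E
```

```text
clock: 5.45
position: [0.5938, -0.14, 0.2735]
ee_rot: [0.506, -0.506, 0.491, -0.496]
contact_force: [2.6, -6.2, 3.9]
width: 0.012
[ 0.5938154  -0.14001439  0.27347692] [ 1.47868635 -6.85501291  2.78231137] 0.012213519063230541 [-0.34377602  0.30685985  1.35662725 -0.00297678  1.47166321 -0.36906617] [-0.04  0.06  0.04]
```

View pics/w5.png

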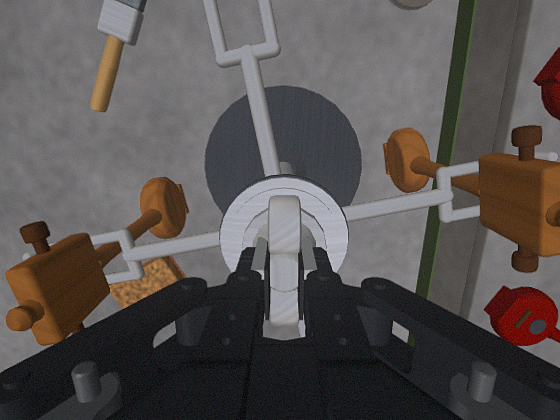

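```bash
python3 -m jog '[0,0,0,0,0,0,0, 0,0,0,0,0,0,0, 0,0,0,0,0,0,0, 0,0,0,0,0,0,0, 0,0,-6,0,0,0,0, 0,0,-11,0,0,0,0, 0,0,-12,0,0,0,0, 0,0,-12,0,0,0,0, 0,0,-12,0,0,0,0, 0,0,-12,0,0,0,0]'
python3 - <<'E'
from h import *
im=snap('wrist','w6.png'); s=get_state(); print(s['clock'],s['position'],s['contact_force'],s['width'])
im=snap('top','t6.png'); cv2.imwrite('pics/c6.png',cv2.resize(im['color'][100:285,325:510],None,fx=3.2,fy=3.2,interpolation=2))
E
```

```text
clock: 6.75
position: [0.5914, -0.1375, 0.3905]
ee_rot: [-0.507, 0.508, -0.494, 0.492]
contact_force: [-0.2, -1.2, -0.1]
width: 0.0854
6.8 [ 0.59152421 -0.13750993  0.3907786 ] [-0.07923726 -0.85310829 -0.1306818 ] 0.08522739810544727
```

View pics/w6.png

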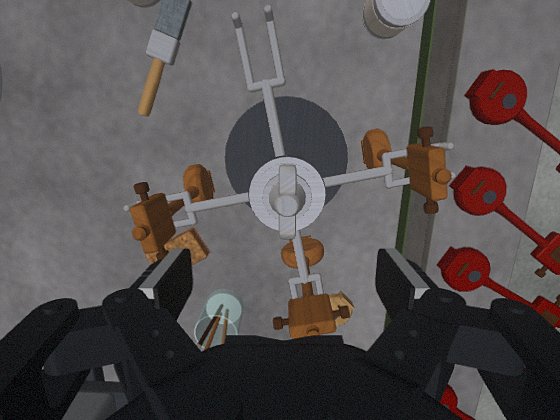

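Run:
```python
from h import *
im=snap('wrist','x.png'); print(im['pos'])
a=(onz(im,236,15,.248)+onz(im,267,8,.248))/2; b=onz(im,265,84,.239); c=onz(im,281,152,.239)
print(a,b,c,np.degrees(np.arctan2(*(a-b)[1::-1])),np.degrees(np.arctan2(*(a-c)[1::-1])),np.linalg.norm(a-b))
u=(a-c)[:2];u/=np.linalg.norm(u);print('post',a[:2]-.152*u, b[:2]-.1*u)
p=onz(im,288,168,.297);q=onz(im,289,239,.297);print('bar',p,q,np.degrees(np.arctan2(*(p-q)[1::-1])))
P=np.array([.592,-.1385]); br=P+.087*u;ang=np.degrees(np.arctan2(u[1],u[0]))
print(ang,br,plan([*br,.36],down(ang-90)),plan([*br,.221],down(ang-90)))
```

```text
[ 0.59161922 -0.1375517   0.3911101 ]
[0.55910823 0.01504089 0.248     ] [ 0.57063045 -0.0411304   0.239     ] [ 0.58664076 -0.10182301  0.239     ] 101.59208064801679 103.25684449573248 0.05804286899911721
post [ 0.59396437 -0.1329086 ] [ 0.59356212 -0.13846559]
bar [ 0.59287514 -0.10818294  0.297     ] [ 0.59553367 -0.16693806  0.297     ] 92.59072522765092
103.25684449573248 [ 0.57204945 -0.05381839] (array([-8.43,  3.15, -1.72]), array([ 0.01, -1.45, -0.01])) (array([-8.42, 17.05, -1.7 ]), array([ 0.01, -1.45, -0.01]))
```

Run:
```python
from h import *
P=np.array([.592,-.1385]);ang=102.3;a=np.radians(ang);u=np.array([np.cos(a),np.sin(a)]);br=P+.082*u
print(br,plan([*br,.36],down(ang-90)),plan([*br,.224],down(ang-90)))
```

```text
[ 0.57453151 -0.05838226] (array([-7.96,  3.15, -1.49]), array([ 0.01, -1.33, -0.01])) (array([-7.96, 16.75, -1.47]), array([ 0.01, -1.33, -0.01]))
```

```bash
python3 -m jog '[0,-4,0,-0.8,0,-0.8,0, 0,-8,1,-1.5,0,-1.3,0, 0,-8,6,-1.5,0,-1.3,0, 0,-8,11,-1.5,0,-1.3,0, 0,-8,11,-1.5,0,-1.3,0, 0,-8,11,-1.5,0,-1.3,0]'
python3 - <<'E'
from h import *
im=snap('wrist','w7.png')
P=np.array([.592,-.1385]);ang=102.3;a=np.radians(ang);u=np.array([np.cos(a),np.sin(a)]);br=P+.082*u
print(im['pos'],plan([*br,.224],down(ang-90)))
E
```

```text
clock: 7.65
position: [0.5759, -0.0585, 0.2842]
ee_rot: [0.55, -0.549, 0.444, -0.446]
contact_force: [0.3, -0.3, 0.0]
width: 0.0853
[ 0.57587099 -0.05850858  0.28424512] (array([-0.08,  6.1 , -0.2 ]), array([-0.03, -0.04,  0.02]))
```

View pics/w7.png

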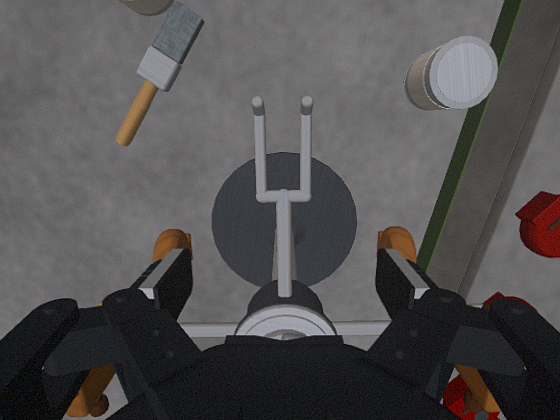

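```bash
python3 -m jog '[0,-0.1,4,0,0,0,0, 0,-0.1,6,0,0,0,0, 0,-0.1,6,0,0,0,0, 255,-0.1,6,0,0,0,0, 255,-0.1,6,0,0,0,0, 255,-0.1,6,0,0,0,0, 255,-0.1,6,0,0,0,0, 255,-0.1,6,0,0,0,0, 255,-0.1,6,0,0,0,0]' 40
python3 - <<'E'
from h import *
im=snap('wrist','w8.png');s=get_state()
print(im['pos'],s['width'],s['contact_force'],s['qpos'])
P=np.array([.592,-.1385,.224]);R=im['rot'];p=im['pos']
z=R[:,2];print('yaw',np.degrees(np.arctan2(z[1],z[0])), 'ang',np.degrees(np.arctan2(*(p-P)[1::-1])),np.linalg.norm((p-P)[:2]))
# arc rows: centre at tool coords: post is at +x direction? 
c=R.T@(P-p); print('post in tool',c)
c[1]=0
for k in range(1,13):
    th=np.radians(65*k/11) ; Q=Rn.from_rotvec([0,-th,0]).as_matrix(); d=(c-Q@c)*100; print(k,d.round(2),round(-np.degrees(th)/8,2))
E
```

```text
clock: 8.82
position: [0.5751, -0.0571, 0.2228]
ee_rot: [0.55, -0.549, 0.444, -0.445]
contact_force: [1.7, 0.5, 2.1]
width: 0.0082
[ 0.57507291 -0.05707943  0.22283685] 0.00825521007284999 [ 0.96906798 -0.19296407  2.72455505] [-2.19457530e-01  2.84067075e-01  1.51443930e+00  2.86003548e-04
  1.34135410e+00 -4.29851632e-01]
yaw 12.049876061737182 ang 101.74432736722646 0.0831615007754932
post in tool [ 0.08316086 -0.00112455 -0.0004416 ]
1 [ 0.04  0.   -0.86] -0.74
2 [ 0.17  0.   -1.7 ] -1.48
3 [ 0.38  0.   -2.53] -2.22
4 [ 0.68  0.   -3.34] -2.95
5 [ 1.06  0.   -4.11] -3.69
6 [ 1.52  0.   -4.83] -4.43
7 [ 2.05  0.   -5.51] -5.17
8 [ 2.64  0.   -6.12] -5.91
9 [ 3.3   0.   -6.68] -6.65
10 [ 4.01  0.   -7.16] -7.39
11 [ 4.76  0.   -7.56] -8.12
12 [ 5.55  0.   -7.89] -8.86
```

View pics/w8.png

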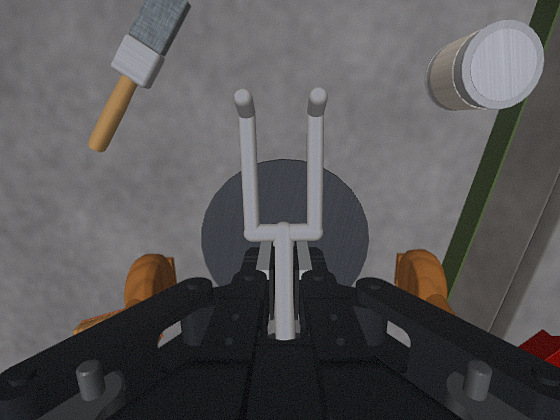

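```bash
python3 -m jog '[255,0.04,0,-0.86,0,-0.74,0, 255,0.17,0,-1.7,0,-1.48,0, 255,0.38,0,-2.53,0,-2.22,0, 255,0.68,0,-3.34,0,-2.95,0, 255,1.06,0,-4.11,0,-3.69,0, 255,1.52,0,-4.83,0,-4.43,0, 255,2.05,0,-5.51,0,-5.17,0, 255,2.64,0,-6.12,0,-5.91,0, 255,3.3,0,-6.68,0,-6.65,0, 255,4.01,0,-7.16,0,-7.39,0, 255,4.76,0,-7.56,0,-8.12,0, 255,4.76,0,-7.56,0,-8.12,0]'
python3 - <<'E'
from h import *
im=snap('wrist','w9.png');s=get_state()
print(im['pos'],s['width'],s['contact_force'],s['qpos'])
P=np.array([.592,-.1385,.224]);R=im['rot'];p=im['pos']
z=R[:,2];print('yaw',np.degrees(np.arctan2(z[1],z[0])), 'ang',np.degrees(np.arctan2(*(p-P)[1::-1])),np.linalg.norm((p-P)[:2]))
E
```

```text
clock: 10.38
position: [0.5125, -0.1206, 0.2229]
ee_rot: [-0.702, 0.703, -0.078, 0.082]
contact_force: [6.4, 0.5, 0.5]
width: 0.0081
[ 0.51248574 -0.12063359  0.22285719] 0.008051098799803334 [ 4.57274554 -1.56187467  1.0540918 ] [-3.63134431e-01  2.05191402e-01  1.62385830e+00  5.58541162e-04
  1.30744154e+00 -1.70623799e+00]
yaw 76.97393922883651 ang 167.33628156195624 0.0814967857386282
```

View pics/w9.png

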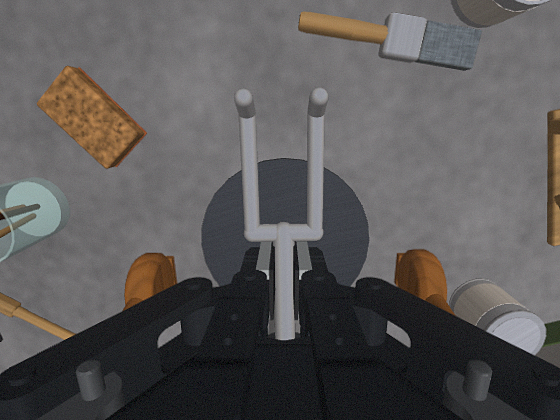

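```bash
python3 -m jog '[0,0,0,0,0,0,0, 0,0,0,0,0,0,0, 0,0,0,0,0,0,0, 0,0,0,0,0,0,0, 0,0,-5,0,0,0,0, 0,0,-10,0,0,0,0, 0,0,-14,0,0,0,0, 0,0,-14,0,0,0,0, 0,0,-14,0,0,0,0]'
python3 - <<'E'
from h import *
im=snap('wrist','w10.png');s=get_state();print(im['pos'],s['width'])
im=snap('side','s10.png')
E
```

```text
clock: 11.55
position: [0.5095, -0.1192, 0.3614]
ee_rot: [0.703, -0.702, 0.081, -0.079]
contact_force: [-0.2, 0.2, -0.1]
width: 0.0857
[ 0.50947308 -0.11924686  0.3614102 ] 0.08491834428587731
```

View pics/w10.png

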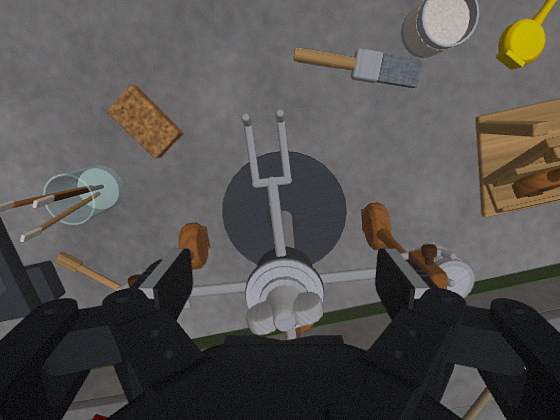

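View pics/s10.png

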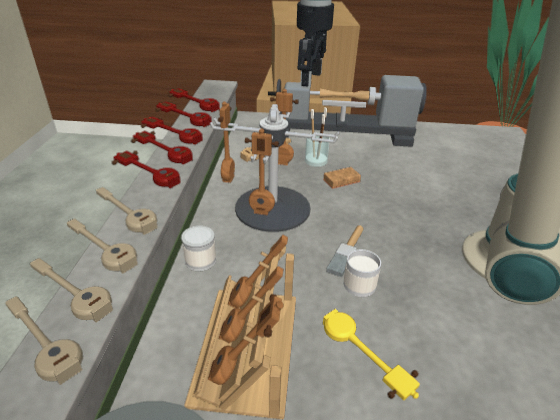

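Run:
```python
from h import *
im=snap('wrist','x.png'); print(im['pos'])
im2=snap('top','t10.png'); cv2.imwrite('pics/c10.png',cv2.resize(im2['color'][130:300,330:520],None,fx=4,fy=4,interpolation=2))
cv2.imwrite('pics/c11.png',cv2.resize(im['color'][100:300,220:350],None,fx=3,fy=3,interpolation=2))
```

```text
[ 0.5094046  -0.11918233  0.36060252]
```

View pics/c10.png

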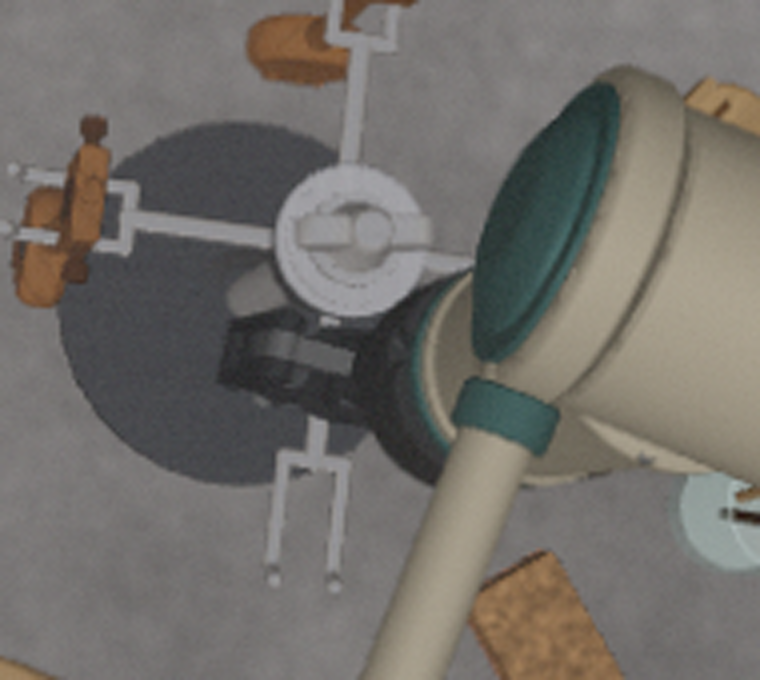

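View pics/c11.png

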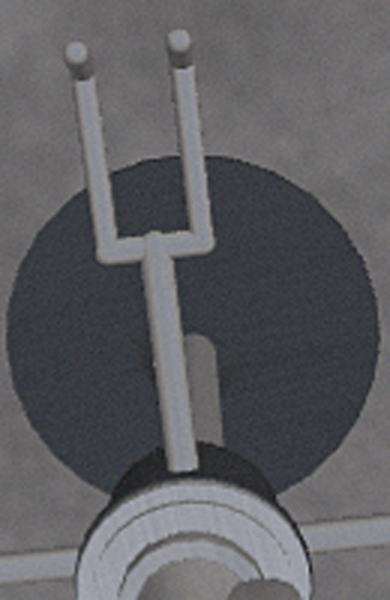

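Run:
```python
from h import *
im=snap('wrist','x.png'); f=lambda u,v:(u/3+220,v/3+100)
T=get_image('top'); g=lambda u,v:(u/4+330,v/4+130)
an=lambda d:np.degrees(np.arctan2(d[1],d[0]))
for nm,I,pt in (('w',im,[f(76,53),f(179,40),f(154,243),f(180,460)]),('t',T,[g(274,574),g(334,580),g(315,460),g(317,425)])):
    a=(onz(I,*pt[0],.247)+onz(I,*pt[1],.247))/2;b=onz(I,*pt[2],.239);c=onz(I,*pt[3],.239)
    P=np.array([.592,-.1385,.24]);print(nm,a,b,c,an(a-b),an(a-c),an(a-P),np.linalg.norm((a-P)[:2]))
tr=[tri(ray(im,*f(u,v)),ray(T,*g(x,y))) for u,v,x,y in [(76,49,334,578),(179,38,274,572)]];print(tr)
print('hub', onz(im,*f(192,600),.26), 'washer top', onz(T,*g(352,242),.26))
```

```text
w [ 0.43719033 -0.12045895  0.247     ] [ 0.49234566 -0.126797    0.239     ] [ 0.56070261 -0.13509175  0.239     ] 173.44473513867493 173.2435220083951 173.35290457835674 0.15585734917806307
t [ 0.43851287 -0.11964037  0.247     ] [ 0.49225983 -0.12627126  0.239     ] [ 0.50844138 -0.12714091  0.239     ] 172.96682489207456 173.8778488152817 172.99493163901192 0.15464147371034617
[(array([ 0.43655186, -0.13344365,  0.24889602]), np.float64(0.0036734032959251602)), (array([ 0.43931555, -0.1063724 ,  0.24481083]), np.float64(0.002379906546958916))]
hub [ 0.59660314 -0.13960945  0.26      ] washer top [ 0.59116374 -0.13824566  0.26      ]
```

Run:
```python
from h import *
T=get_image('top');S=get_image('side')
h=lambda u,v:(u/4+90,v/4+100)
k=lambda u,v:(u/3+180,v/3+225)
print(tri(ray(T,*h(95,497)),ray(S,*k(287,428))),tri(ray(T,*h(597,515)),ray(S,*k(330,92))))
y=np.array([.5,0,-.8660254]);z=np.array([.8660254,0,.5]);L=np.stack([np.cross(y,z),y,z],1)
print(plan(np.array([.546,.414,.188])-.13*y,L))
s=get_state();R=q2R(s['ee_rot'])
for P in ([.45,0,.5],[.45,.2,.5]): print(plan(P,L))
```

```text
(array([0.52421552, 0.4562962 , 0.12880002]), np.float64(0.0005172694094094043)) (array([0.52231142, 0.19564835, 0.12508559]), np.float64(0.0007217623162080474))
(array([-14.85,   6.14,  51.31]), array([ 3.17,  9.39, -2.52]))
(array([ -8.57, -13.81,  10.28]), array([ 3.17,  9.39, -2.52]))
(array([-13.08, -13.81,  29.77]), array([ 3.17,  9.39, -2.52]))
```

```bash
python3 -m jog '[0,-1,-6,2,0,0,0, 0,-4,-12,6,0.3,0.94,-0.25, 0,-7,-13,11,0.63,1.9,-0.5, 0,-9,-13,16,1,2.8,-0.75, 0,-10,-13,21,1.3,3.76,-1, 0,-11,-13,27,1.6,4.7,-1.25, 0,-12,-11,33,1.9,5.6,-1.5, 0,-13,-8,38,2.2,6.57,-1.75, 0,-14,-4,43,2.54,7.5,-2, 0,-14.5,0,47,2.85,8.5,-2.25, 0,-14.9,4,50,3.17,9.39,-2.52, 0,-14.9,6.1,51.3,3.17,9.39,-2.52]'; python3 -m jog '[0,0,0,0,0,0,0,0,0,0,0,0,0,0]'
python3 - <<'E'
from h import *
im=snap('wrist','w11.png');s=get_state();print(im['pos'],im['rot'].round(3),s['qpos'])
for X in ([.5377,.4472,.2011],[.5377,.3805,.2007]): print(proj(im,X))
E
```

```text
clock: 13.45
position: [0.4792, 0.4156, 0.2988]
ee_rot: [0.613, -0.354, 0.353, -0.612]
contact_force: [0.8, -0.4, -0.2]
width: 0.0857
clock: 13.7
position: [0.4812, 0.4137, 0.3025]
ee_rot: [0.613, -0.353, 0.353, -0.613]
contact_force: [-0.3, 1.1, 0.4]
width: 0.0852
[0.48122717 0.41374669 0.30253465] [[-0.     0.502  0.865]
 [-1.     0.    -0.   ]
 [-0.    -0.865  0.502]] [ 0.8090221   0.16429506  1.59827287 -0.43473023  1.03998668  0.9683205 ]
(np.float64(282.1484159882198), np.float64(158.8650241800829))
(np.float64(282.100366024765), np.float64(233.22256701866868))
```

View pics/w11.png

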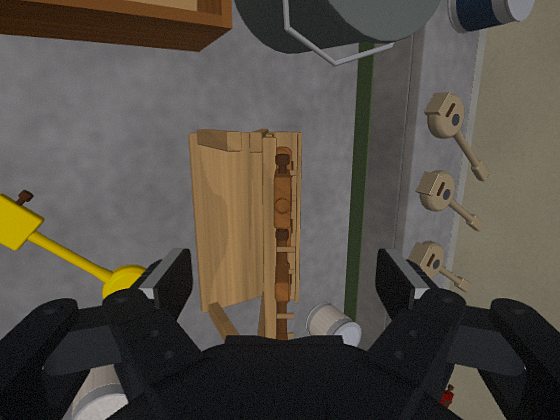

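Run:
```python
from h import *
y=np.array([.5,0,-.8660254]);z=np.array([.8660254,0,.5]);L=np.stack([np.cross(y,z),y,z],1)
print(plan(np.array([.546,.414,.188]),L))
im=snap('wrist','x.png');cv2.imwrite('pics/c12.png',cv2.resize(im['color'][125:345,180:330],None,fx=3,fy=2.7,interpolation=2))
```

```text
(array([-0.03, 13.22, -0.23]), array([-0.02, -0.01, -0.01]))
```

View pics/c12.png

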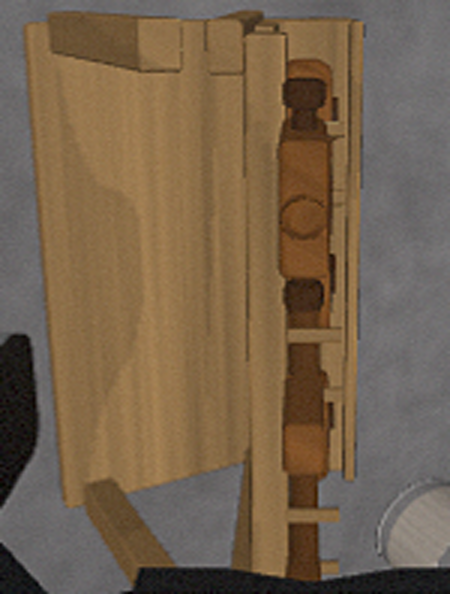

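```bash
python3 -m jog '[0,0,5,-0.2,0,0,0, 0,0,9,-0.2,0,0,0, 0,0,12,-0.2,0,0,0, 0,0,13.1,-0.2,0,0,0, 0,0,13.1,-0.2,0,0,0]'
python3 - <<'E'
from h import *
im=snap('wrist','w12.png');s=get_state();print(im['pos'],s['contact_force'])
y=np.array([.5,0,-.8660254]);z=np.array([.8660254,0,.5]);L=np.stack([np.cross(y,z),y,z],1)
print(plan(np.array([.546,.414,.188]),L))
E
```

```text
clock: 14.42
position: [0.5452, 0.4134, 0.1878]
ee_rot: [-0.612, 0.353, -0.353, 0.613]
contact_force: [0.4, -0.4, 0.6]
width: 0.0852
[0.54523821 0.41341208 0.18783012] [-0.43965767 -0.13343397 -0.4529872 ]
(array([-0.  ,  0.09,  0.04]), array([-0.02, -0.01, -0.01]))
```

View pics/w12.png

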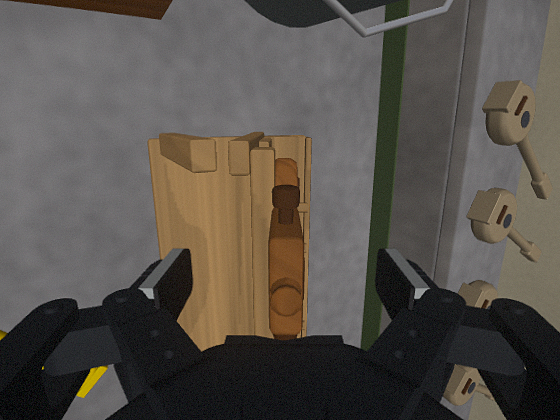

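```bash
python3 -m jog '[255,0,0,0.1,0,0,0, 255,0,0,0.1,0,0,0, 255,0,0,0.1,0,0,0, 255,0,0,0.1,0,0,0, 255,0,0,0.1,0,0,0, 255,0,0,0.1,0,0,0]' 60
python3 - <<'E'
from h import *
im=snap('wrist','w13.png');s=get_state();print(im['pos'],s['contact_force'],s['width'])
E
```

```text
clock: 15.22
position: [0.5457, 0.4143, 0.1881]
ee_rot: [0.613, -0.353, 0.353, -0.613]
contact_force: [-1.5, -0.8, 3.6]
width: 0.013
[0.54566488 0.41432078 0.18809396] [-0.96323092  0.0061587   4.24950417] 0.01313042762454547
```

View pics/w13.png

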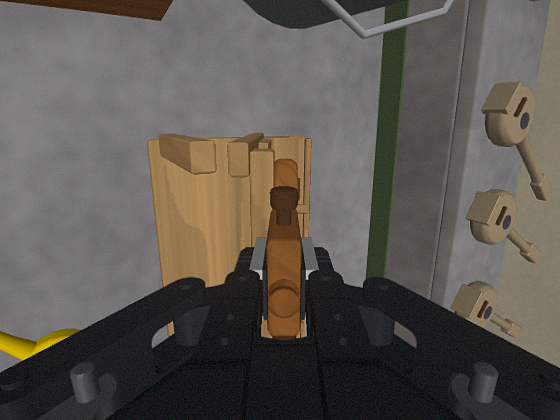

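```bash
python3 -m jog '[255,0,-0.8,0,0,0,0, 255,0,-1.7,0,0,0,0, 255,0,-1.7,0.3,0,0,0, 255,0,-1.7,2.3,0,0,0, 255,0,-1.7,4.5,0,0,0, 255,0,-1.7,4.8,0,0,0, 255,0,-5,7,0,0,0, 255,0,-9,9.3,0,0,0, 255,0,-13,11.6,0,0,0, 255,0,-17,14,0,0,0, 255,0,-17,14,0,0,0]'
python3 - <<'E'
from h import *
im=snap('wrist','w14.png');s=get_state();print(im['pos'],s['contact_force'],s['width'])
im=snap('side','s14.png')
E
```

```text
clock: 16.65
position: [0.5817, 0.4148, 0.4097]
ee_rot: [0.615, -0.35, 0.353, -0.613]
contact_force: [-1.4, 0.9, -2.4]
width: 0.0131
[0.58170082 0.41482083 0.40972197] [-0.20216075 -0.54352469 -2.57811545] 0.013215475810126193
```

View pics/w14.png

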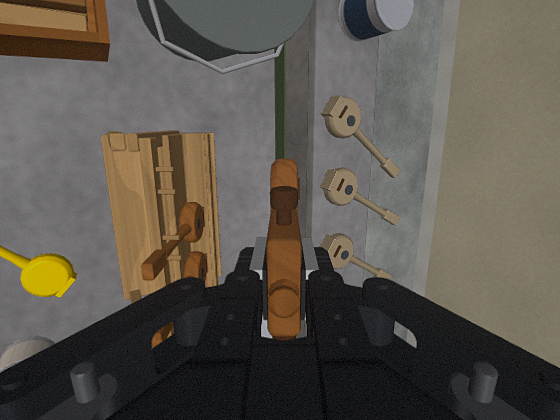

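View pics/s14.png

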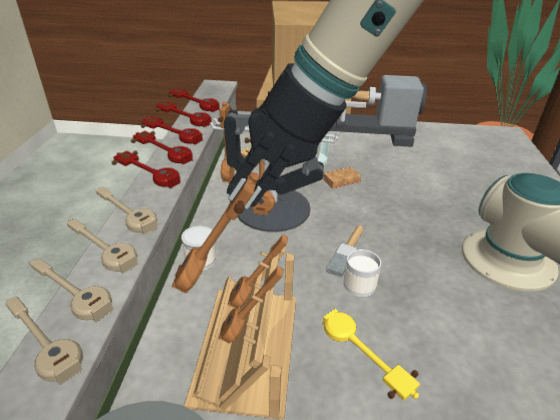

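Run:
```python
from h import *
s=get_state()
for P in ([.48,.15,.41],[.385,-.1138,.40]): print(plan(P,down(-6.8)))
```

```text
(array([26.37, -5.56, -8.33]), array([-3.73,  0.83, -0.22]))
(array([ 52.75,  -9.41, -17.07]), array([-3.73,  0.83, -0.22]))
```

```bash
python3 -m jog '[255,3,-0.9,-1,-0.3,0.06,0, 255,8,-1.6,-2.6,-0.7,0.15,0, 255,13.5,-2.5,-4.4,-1.2,0.26,-0.1, 255,19,-3.4,-6.2,-1.7,0.36,-0.1, 255,24.5,-4.4,-8,-2.2,0.47,-0.15, 255,30,-5.4,-9.8,-2.7,0.6,-0.15, 255,35.5,-6.4,-11.5,-3.2,0.7,-0.2, 255,41,-7.3,-13.3,-3.73,0.83,-0.22, 255,46,-8.2,-15,-3.73,0.83,-0.22, 255,50,-9,-16.2,-3.73,0.83,-0.22, 255,52.75,-9.4,-17.1,-3.73,0.83,-0.22, 255,52.75,-9.4,-17.1,-3.73,0.83,-0.22]'; python3 -m jog '[255,0,0,0,0,0,0,255,0,0,0,0,0,0]'
python3 - <<'E'
from h import *
im=snap('wrist','w15.png');s=get_state();print(im['pos'],im['rot'].round(3),s['width'],s['qpos'])
im=snap('side','s15.png');cv2.imwrite('pics/c15.png',cv2.resize(im['color'][60:260,180:420],None,fx=3.3,fy=3,interpolation=2)); im=snap('top','t15.png')
E
```

```text
clock: 18.25
position: [0.3848, -0.1145, 0.3979]
ee_rot: [0.468, -0.468, 0.531, -0.529]
contact_force: [-0.8, 1.0, -1.3]
width: 0.0134
clock: 18.5
position: [0.3863, -0.1126, 0.3997]
ee_rot: [-0.471, 0.469, -0.528, 0.529]
contact_force: [-0.3, 1.0, -1.2]
width: 0.0132
[ 0.38632195 -0.11258461  0.39971525] [[-0.117  0.002  0.993]
 [-0.993  0.001 -0.117]
 [-0.002 -1.     0.002]] 0.013146543581703331 [-0.45876411 -0.0472805   1.47884643  0.00200035  1.70816018 -0.34145574]
```

View pics/w15.png

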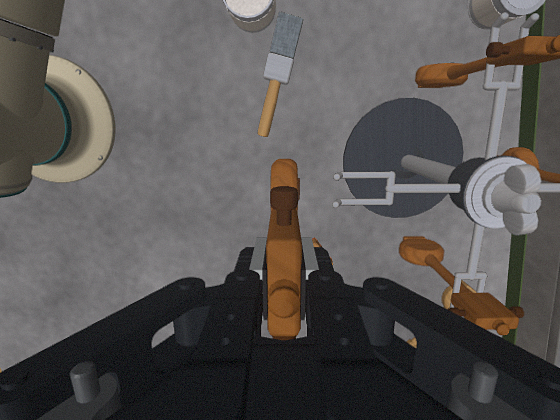

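View pics/c15.png

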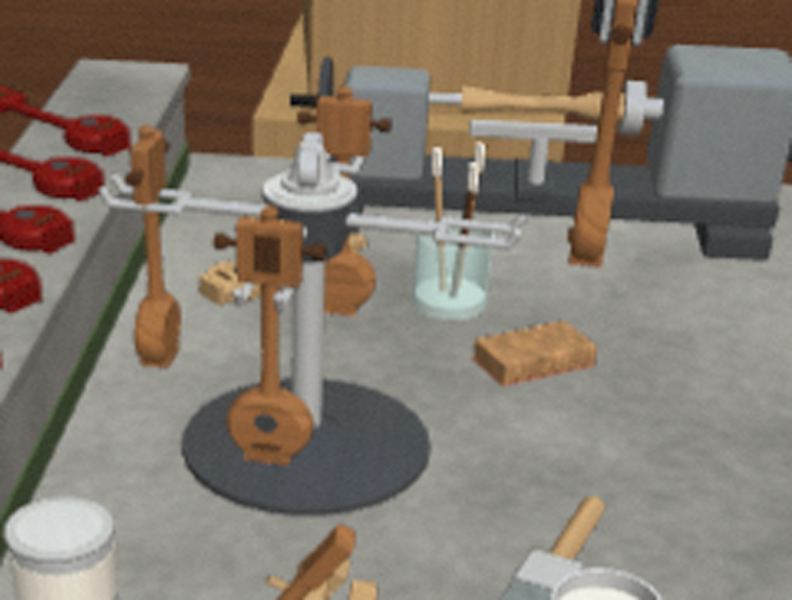

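View pics/t15.png

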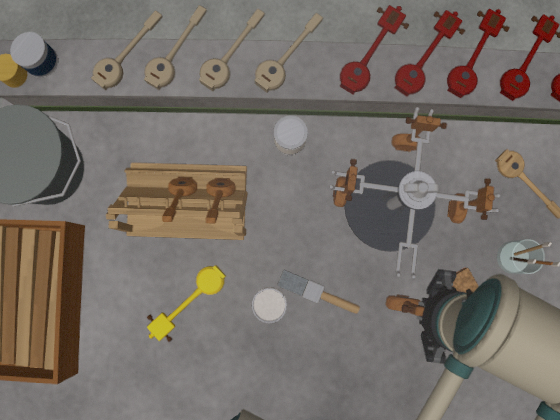

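Run:
```python
from h import *
w=snap('wrist','x.png');T=snap('top','x2.png')
cv2.imwrite('pics/c16.png',cv2.resize(w['color'][150:240,320:480],None,fx=5,fy=5,interpolation=2))
cv2.imwrite('pics/c17.png',cv2.resize(T['color'][230:330,370:470],None,fx=6,fy=6,interpolation=2))
```

```text
(no output)
```

View pics/c16.png

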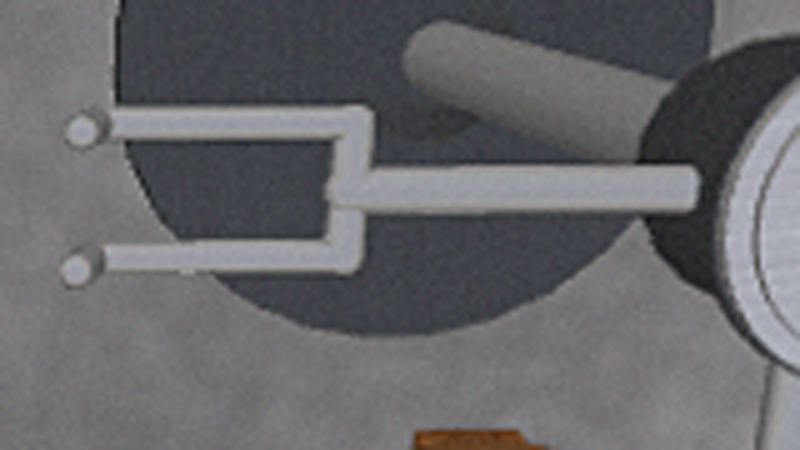

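View pics/c17.png

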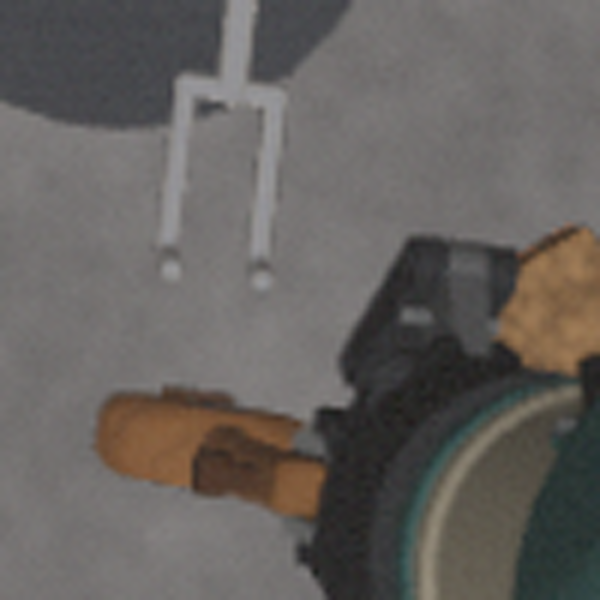

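Run:
```python
from h import *
w=snap('wrist','x.png');T=get_image('top'); f=lambda u,v:(u/5+320,v/5+150); g=lambda u,v:(u/6+370,v/6+230)
an=lambda d:np.degrees(np.arctan2(d[1],d[0]))
wa=(onz(w,*f(82,131),.248)+onz(w,*f(77,270),.248))/2; wb=onz(w,*f(350,188),.238); wc=onz(w,*f(690,187),.24)
ta=(onz(T,*g(171,268),.248)+onz(T,*g(262,278),.248))/2; tb=onz(T,*g(231,90),.238)
print(wa,wb,wc,an(wa-wb),an(wa-wc)); print(ta,tb,an(ta-tb))
p=w['pos'];print(p, 'axis of tool z yaw',an(w['rot'][:,2]))
for a,b in((wa,wb),(ta,tb)):
  u=(a-b);u[2]=0;u/=np.linalg.norm(u); seat=(a-.027*u+b+.025*u)/2; print('seat',seat, 'tool frame delta cm',(w['rot'].T@(np.array([seat[0],seat[1],.3])-p)*100).round(2))
# own pegs/foot check: neck-side: foot in wrist
```

```text
[ 0.4366869  -0.12080856  0.248     ] [ 0.49326299 -0.12701966  0.238     ] [ 0.5621006  -0.13450883  0.24      ] 173.7349834755784 173.76569373938943
[ 0.43626027 -0.11957995  0.248     ] [ 0.49229204 -0.12604143  0.238     ] 173.42181306251257
[ 0.38643475 -0.11310754  0.40032269] axis of tool z yaw -6.737134900944458
seat [ 0.46596898 -0.12402324  0.243     ] tool frame delta cm [ 0.16 10.06  7.99]
seat [ 0.46526957 -0.12292525  0.243     ] tool frame delta cm [ 0.06 10.06  7.91]
```

```bash
python3 -m jog '[255,0.1,4,0,0,0,0, 255,0.1,8,0,0,0,0, 255,0.1,11,0,0,0,0, 255,0.1,12.4,0,0,0,0, 255,0.1,12.4,0,0,0,0, 255,0.1,12.4,0,0,0,0]'
python3 - <<'E'
from h import *
w=snap('wrist','w17.png');s=get_state();print(w['pos'],s['contact_force'])
im=snap('side','s17.png');cv2.imwrite('pics/c18.png',cv2.resize(im['color'][80:220,270:420],None,fx=5,fy=4.2,interpolation=2))
E
```

```text
clock: 19.6
position: [0.3875, -0.115, 0.2776]
ee_rot: [-0.471, 0.468, -0.527, 0.53]
contact_force: [-0.2, -0.7, -1.3]
width: 0.0132
[ 0.38747865 -0.11497195  0.27762985] [-0.05211997  0.51872974 -0.59131123]
```

View pics/w17.png

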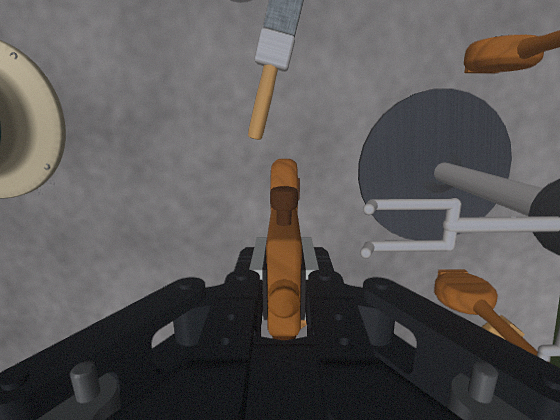

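View pics/c18.png

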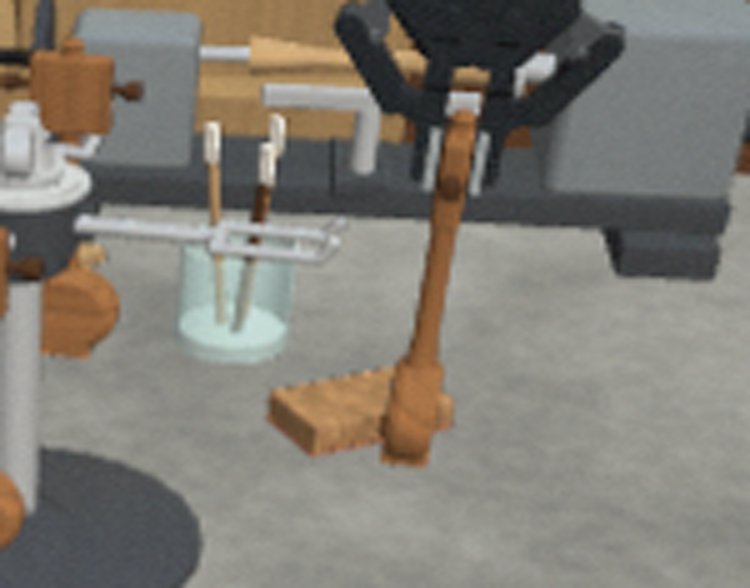

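Run:
```python
from h import *
S=get_image('side');w=snap('wrist','x.png');p=w['pos'];g=lambda X:(lambda q:((q[0]-270)*5,(q[1]-80)*4.2))(proj(S,X))
d=w['rot'][:,1]
for dz in (-.036,.0,.0143,.11,.174): print(dz,g(p+d*dz),g([p[0],p[1],p[2]-dz]))
for y in(.038,-.038): 
  X=p+w['rot']@np.array([y,-.0157,0]); print('peg',g(X),proj(w,X))
print('foot',proj(w,p+d*.174))
k=lambda u,v:(u/5+270,v/4.2+80)
# foot end from side: plane y=p.y
c,r=ray(S,*k(408,462)); print(c+r*(p[1]-.0-c[1])/r[1])
c,r=ray(S,*k(438,222)); print(c+r*(p[1]+.02-c[1])/r[1])
```

```text
-0.036 (np.float64(459.54387013805444), np.float64(124.98262579929407)) (np.float64(459.12345460024795), np.float64(124.94253489349235))
0.0 (np.float64(449.03353007774), np.float64(185.68056875868422)) (np.float64(449.03353007774), np.float64(185.68056875868422))
0.0143 (np.float64(444.98241946764807), np.float64(209.09752208695704)) (np.float64(445.1444523261557), np.float64(209.11412239906343))
0.11 (np.float64(419.5304600610163), np.float64(356.4956913062828)) (np.float64(420.7103618596881), np.float64(356.63126912015883))
0.174 (np.float64(403.964606378766), np.float64(446.87811360140034)) (np.float64(405.76691469342194), np.float64(447.09901590131227))
peg (np.float64(458.93138195917373), np.float64(132.7873000899715)) (np.float64(285.72389466853036), np.float64(338.6821410772511))
peg (np.float64(447.87076443595794), np.float64(187.86745374342976)) (np.float64(285.89190028404624), np.float64(186.4465829401661))
foot (np.float64(284.7106112121382), np.float64(184.0194045281987))
[ 0.38481962 -0.11485871  0.09265614]
[ 0.3916751  -0.09485871  0.26446342]
```

Run:
```python
from h import *
w=snap('wrist','x.png');p=w['pos'];print(p)
cv2.imwrite('pics/c19.png',cv2.resize(w['color'][180:280,340:500],None,fx=5,fy=5,interpolation=2))
for seat in ([.4656,-.1235,.2523],): print(plan(seat,down(-6.4)))
a=(onz(w,371,208,.248)+onz(w,367,252,.248))/2;b=onz(w,450,225,.238);print(a,b)
u=(a-b);u[2]=0;u/=np.linalg.norm(u); seat=(a-.027*u+b+.025*u)/2; print('seat',seat, 'tool frame delta cm',(w['rot'].T@(np.array([seat[0],seat[1],.3])-p)*100).round(2))
```

```text
[ 0.38706889 -0.11478551  0.2772128 ]
(array([-0.06,  2.51,  7.9 ]), array([-0.03, -0.05, -0.  ]))
[ 0.4368804  -0.11917163  0.248     ] [ 0.49086111 -0.12590423  0.238     ]
seat [ 0.46486307 -0.12266169  0.243     ] tool frame delta cm [-0.14 -2.24  7.83]
```

View pics/c19.png

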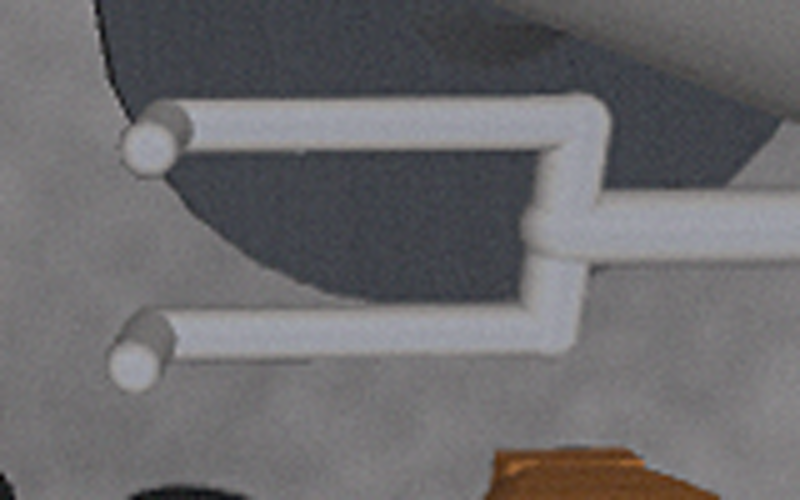

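```bash
python3 -m jog '[255,-0.1,0,1.5,0,0,0, 255,-0.1,0,3.2,0,0,0, 255,-0.1,0,5,0,0,0, 255,-0.1,0,6.6,0,0,0, 255,-0.1,0,7.8,0,0,0, 255,-0.1,0,7.9,0,0,0, 255,-0.1,0,7.9,0,0,0]'
python3 - <<'E'
from h import *
w=snap('wrist','w20.png');s=get_state();print(w['pos'],s['contact_force'])
im=snap('side','s20.png');cv2.imwrite('pics/c20.png',cv2.resize(im['color'][80:220,230:380],None,fx=5,fy=4.2,interpolation=2))
E
```

```text
clock: 20.72
position: [0.4647, -0.1228, 0.2764]
ee_rot: [-0.47, 0.469, -0.528, 0.529]
contact_force: [-0.5, -0.2, -1.1]
width: 0.0135
[ 0.46471842 -0.1227549   0.27641561] [ 0.27621268 -0.20270545 -1.38084043]
```

View pics/w20.png

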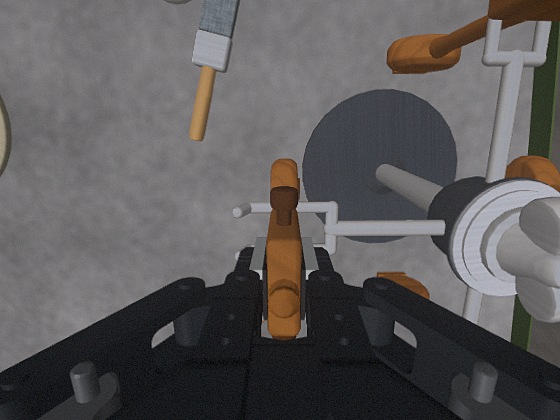

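View pics/c20.png

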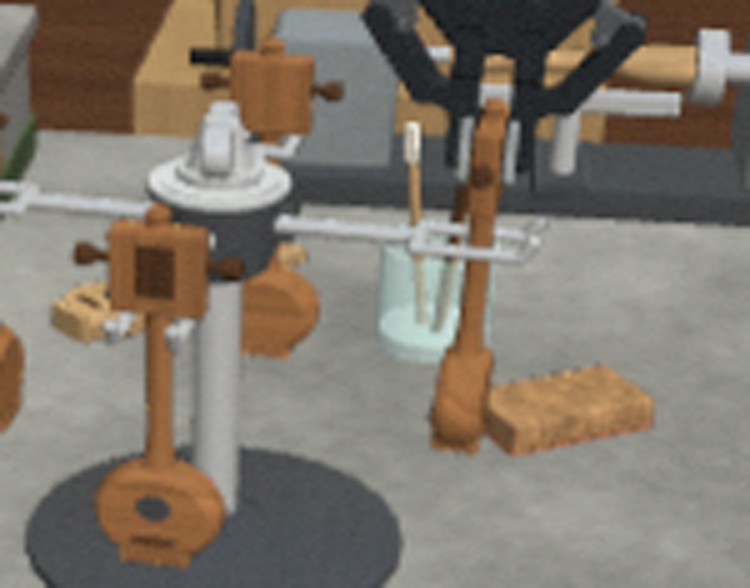

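```bash
python3 -m jog '[255,0,0.8,0,0,0,0, 255,0,1.6,0,0,0,0, 255,0,2.0,0,0,0,0, 255,0,2.2,0,0,0,0, 255,0,2.2,0,0,0,0]'; python3 -m jog '[255,0,0.15,0,0,0,0, 255,0,0.3,0,0,0,0, 255,0,0.3,0,0,0,0]'
python3 - <<'E'
from h import *
w=snap('wrist','w21.png');s=get_state();print(w['pos'],s['contact_force'],s['moment'])
im=snap('side','s21.png');cv2.imwrite('pics/c21.png',cv2.resize(im['color'][80:220,230:380],None,fx=5,fy=4.2,interpolation=2))
E
```

```text
clock: 21.45
position: [0.4652, -0.1229, 0.2545]
ee_rot: [-0.47, 0.469, -0.528, 0.529]
contact_force: [0.3, -0.7, -2.2]
width: 0.0133
clock: 21.82
position: [0.4656, -0.123, 0.2536]
ee_rot: [-0.471, 0.468, -0.527, 0.53]
contact_force: [-2.7, 1.1, 6.8]
width: 0.0135
[ 0.46555273 -0.12304855  0.25356671] [-2.57464662  0.18755115  7.82208706] [ 0.22586864  0.35321853 -0.00490749]
```

View pics/c21.png

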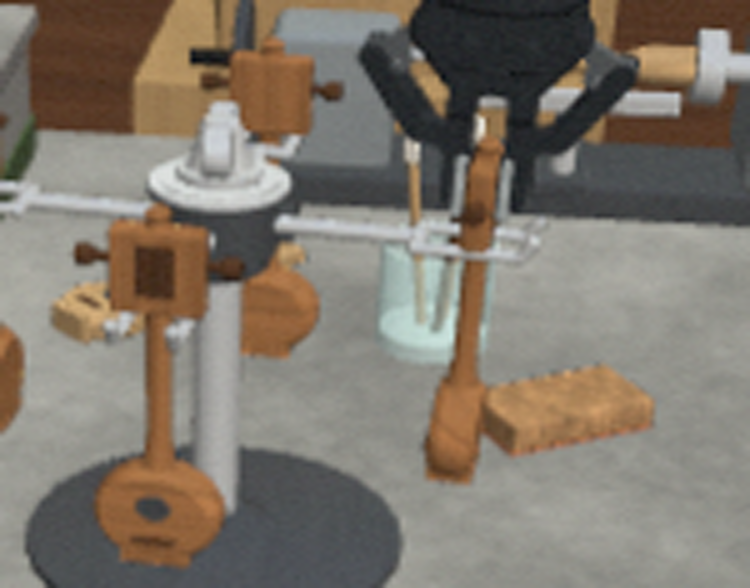

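```bash
python3 -m jog '[255,0,-0.1,0,0,0,0, 215,0,-0.1,0,0,0,0, 190,0,-0.1,0,0,0,0, 160,0,-0.1,0,0,0,0, 120,0,-0.1,0,0,0,0, 120,0,-0.1,0,0,0,0]' 20
python3 - <<'E'
from h import *
w=snap('wrist','w22.png');s=get_state();print(w['pos'],s['contact_force'],s['width'])
im=snap('side','s22.png');cv2.imwrite('pics/c22.png',cv2.resize(im['color'][80:220,230:380],None,fx=5,fy=4.2,interpolation=2))
E
```

```text
clock: 22.68
position: [0.4652, -0.1229, 0.2524]
ee_rot: [-0.47, 0.469, -0.528, 0.529]
contact_force: [-0.3, -0.2, 0.0]
width: 0.0451
[ 0.46519265 -0.12288596  0.25235845] [-0.101547   -0.09199246  0.31979148] 0.04517380596022574
```

View pics/c22.png

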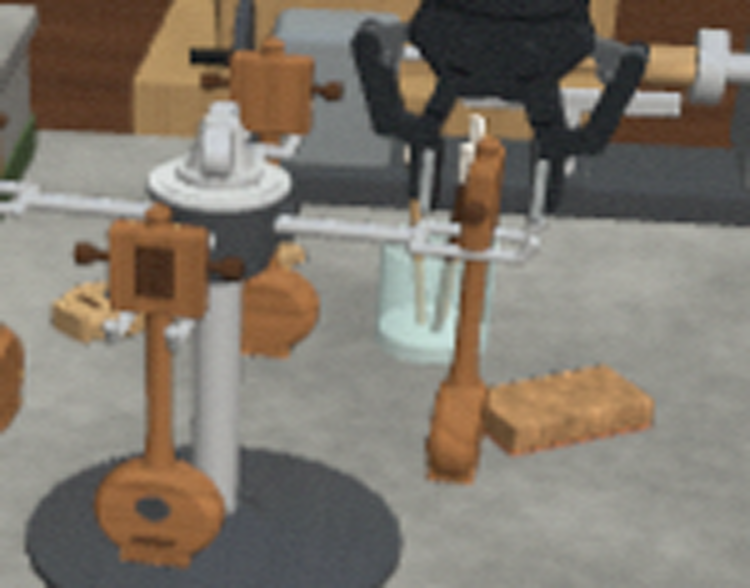

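View pics/w22.png

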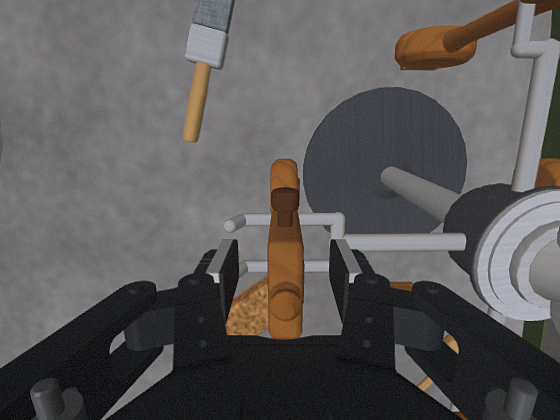

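Lute hangs (wrist image: peg at 285,200; tines at v 215 and 265 straddling its neck), jaws are free. Lift straight up and back away.

```bash
python3 -m jog '[100,0,0,0,0,0,0, 60,0,-1,0,0,0,0, 60,0,-4,0,0,0,0, 60,0,-9,0,0,0,0, 60,0,-14,0,0,0,0, 60,0,-17,-2,0,0,0, 60,0,-18,-7,0,0,0, 60,6,-18,-10,0,0,0, 60,12,-18,-10,0,0,0, 60,18,-18,-10,0,0,0, 60,18,-18,-10,0,0,0, 60,18,-18,-10,0,0,0]'
python3 - <<'E'
from h import *
w=snap('wrist','w23.png');s=get_state();print(s['clock'],w['pos'],s['contact_force'],s['width'])
im=snap('side','s23.png');cv2.imwrite('pics/c23.png',cv2.resize(im['color'][80:220,200:350],None,fx=5,fy=4.2,interpolation=2))
im=snap('top','t23.png')
E
```

```text
clock: 24.28
position: [0.3439, -0.2897, 0.4325]
ee_rot: [-0.47, 0.468, -0.528, 0.53]
contact_force: [-0.0, 0.2, -0.3]
width: 0.0651
24.325 [ 0.34391156 -0.28966181  0.43248188] [ 0.03673596  0.13061346 -0.46503962] 0.06496735366737909
```

View pics/c23.png

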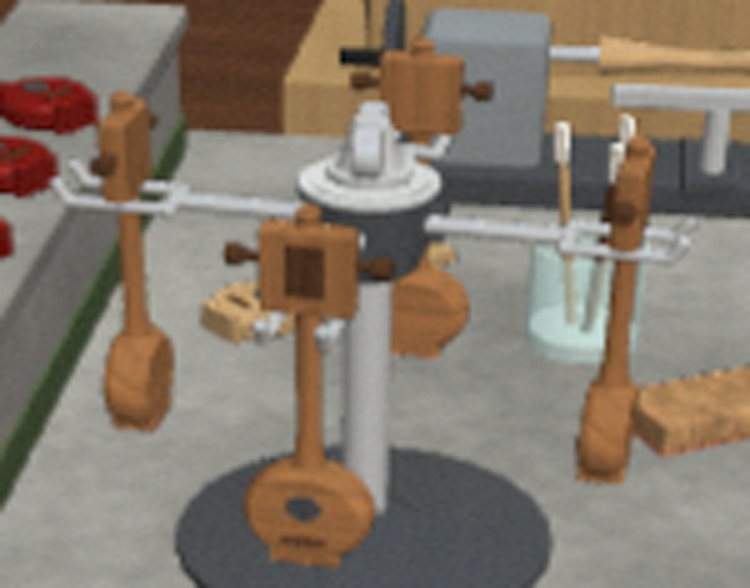

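View pics/t23.png

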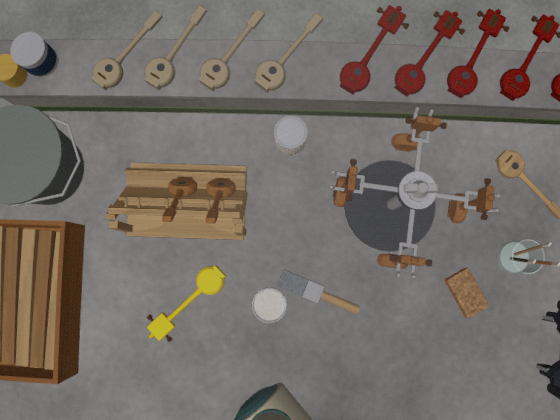

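View pics/w23.png

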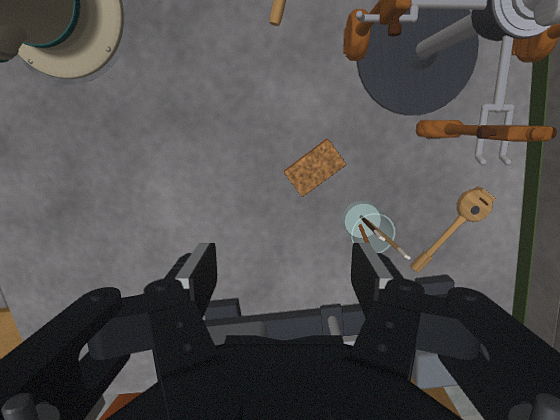

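Run:
```python
from h import *
T=get_image('top')['color'];cv2.imwrite('pics/c24.png',cv2.resize(T[150:290,340:500],None,fx=5,fy=5,interpolation=2)[:600])
```

```text
(no output)
```

View pics/c24.png

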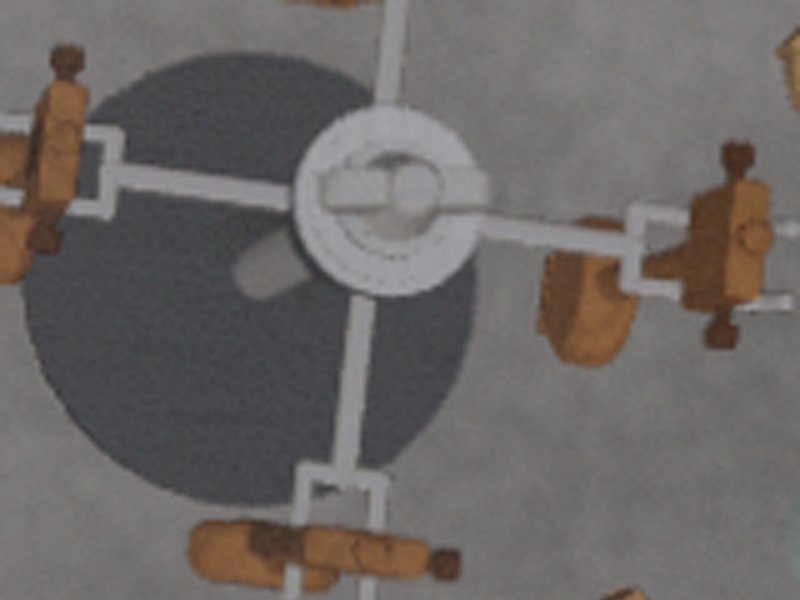

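Run:
```python
from rig import *
print(sign_off()); print(get_state()['clock'])
```

```text
the job is handed in; nothing more can be done
None
the job is handed in; nothing more can be done
```

I broke the wing nut loose with a 32° twist and turned it on to about 90° in all. I then turned the tree and hung the finished lute in its empty fork. I handed the job in at about 24.5 s.

**Last checks:**
- **Lute:** it hangs upright with its neck between the tines. Its shoulders were pressed onto the tines with a few newtons before I let go. Its front faces the post; the tree lute whose front I could see faces outwards, and the task did not ask for either.
- **Everything else:** both blanks are still in the rack and the two tins have not moved. The gripper is open and clear, with no contact force.

**What was off:** I set the fork at about 167°, in line with the base. After I opened the jaws it measured about 173.5°, for a reason I did not find. That is about 6.5° off the line to the robot's base and equally far from straight along −x. I left it there because it still faces the robot.

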